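# Park the spring plunger and slide the work fixture home

### The arm

A 7-joint arm with a two-finger parallel gripper is mounted at the origin on the work surface; the furniture and walls round the work are solid. World frame = base frame: x ahead of the robot, y to its left, z up, the work surface at z = 0. Lengths are in m, angles in rad, forces in N, time in s.
With the tool pointing down it reaches from about 0.425 to 1.025 m from the base axis. Payload 9.4 kg.
Tool frame: the origin (TCP) lies on the centre line of the jaws, within the pads' length; the fingertips stand 25 mm ahead of it and the grasp point (between the pads) lies 6 mm ahead of it (tips_ahead is the z of the fingertips in the tool frame, in m); z points along the fingers, y is the direction in which the jaws open and shut (so a half turn about z gives the same grasp; the last joint's range is limited). The gripper opens to 85 mm and grips with 20 to 120 N. Pads are 22 mm wide; open, the fingers measure 114 mm over their backs; the gripper's body (76 mm by 85 mm) begins 54 mm behind the grasp point. The pads swing forward as they close: fully open they stand 13 mm farther back than shut.
Start: joints at [1.229, 0.599, -0.003, 1.599, 0.002, 0.943, -0.08], TCP at [0.19, -0.7, 0.256] pointing down, gripper open.
Joint ranges: [-2.57, 2.57], [-0.35, 1.97], [-1.29, 1.29], [0.11, 2.56], [-1.05, 4.19], [0.11, 1.86], [-2.63, 2.63]. Speed limits (rad/s): [2.22, 2.22, 3.01, 3.01, 3.14, 3.14, 3.14].

### API

Orientations are given as a rotation vector (axis times angle).
In Python, from cell import * gives the robot as it stands. Calls block until the motion is done:
- move_to(position, orientation): joint-space move of the TCP to a pose.
- movel(position, orientation=None, feed=0.15): straight line of the TCP; orientation=None keeps the orientation; feed is the mean speed in m/s.
- movej(angles): joint-space move.
- set_gripper(opening, newtons=None): finger opening in m; newtons is the grip in N (None keeps the last); returns when the fingers have stopped.
- pause(seconds).
- solve_ik(position, orientation): joint angles nearest the present ones, or None.
- get_state(): the state.
- capture(name): name is "scene" or "top"; returns (picture, depth): 420x560x3 uint8, red, green, blue; 420x560 float32, m along the optical axis (not along the pixel's ray), 0 where there is no reading.
- get_calibration(name): a dict with "fov_y" (degrees; the focal length in pixels is half the picture's height over the tangent of half this angle, whatever the lens; pixels are square), "cx", "cy" (the principal point, pixels), "pose" (4x4, takes a point from camera to world coordinates). Camera axes: x right, y up, looking along -z (the intrinsics and any distortion apply to the point x, -y, -z); pixel columns grow to the right and rows downward; lengths in m; the calibration is good to about 2 mm. A picture is of the moment at which its call begins. get_calibration takes no time and is no camera call.
A pose or a line that the arm cannot do raises Unreachable and nothing moves.
- finish_job(): hands the job in, once; it reports no verdict.
Trained networks look in the newest picture that a camera, given by its name, has taken for a name from the list of things; names that differ only in an ending like _2 or _b are one class to them, and where a whole thing is asked for, a point or a joint stands for the part that bears it (a point fixed in the world has none). Each returns a list of dicts, best first, with "score" (0 to 1); they miss things now and then, are a little off and sometimes report something else, mostly with a low value. They report only what shows in the picture. A call takes as long as a camera call.
- cut_out(name, camera): "mask" (420x560 bool, what is visible of it) and "extent" ([left, top, right, bottom] in pixels, round what is visible of it).
The state is a dict: "time_s": time; "joint_positions": joint angles; "joint_velocities": joint speeds; "tau": joint torques, N m; "tcp_pos": TCP position; "ee_rot": TCP orientation; "force": force on the tool from outside, world axes, zero at the start; "torque": the same for the moment, N m; "opening": finger opening in m.
Only numpy, scipy, OpenCV 4.12 (cv2) and the standard library are available. Lean on these libraries where they do the work, as an engineer would, in place of code of your own. Each camera call takes 0.05 s, during which the arm holds its last target.

### The job

The work slide of this small fixture is locked by the spring plunger. Pull the plunger's T-handle up, turn it clockwise (seen from above) until it just meets its stop, and let it sink into its rest notch so that it stays retracted when you let go; then move the slide by its upright tab until it rests fully home against the end stop. Do not force the handle, its stop or the slide, and leave the loose things nearby where they are.

Things in the scene. Friction and masses are not known exactly. Their poses are not given: they have to be found in the camera images.
- fixture: The fixture, bolted down: aluminium plate 195 x 290 x 12 mm on the worktop, with a dark steel bracket (top z 44 mm) on its robot side carrying the plunger. Origin on the worktop; +y is the way the slide travels, +z up. The vertical plunger axis is at x -75, y -20 mm. Besides T-handle and tab nothing stands above z 69 mm.
- cam: The plunger's steel collar, 49 mm across, foot at z 44 mm; origin on the plunger axis, +x is where the pin points when locked. A deep slot holds the pin while locked; clockwise of it follow a ledge, a rest notch 6 mm wide and 4 mm below the ledge, and right behind the notch a stop lug that stops the pin at every lift.
- t_handle: T-handle of the plunger, turning and rising with it: black bar 36 x 12 x 24 mm (its x, y, z) on a 12 mm steel stem; grip the 12 mm width, along its y. Origin on the plunger axis 36 mm below the bar's underside. A square side pin, 4.4 mm wide, at the stem's foot points along +x, reaching 23 mm from the axis; the nose below goes into the slide.
- handle_mid (a point): Middle of the T-handle's bar, on the plunger axis (z 92 mm while locked; the bar spans 12 mm above and below).
- lift (a joint): Lift of the plunger, m: 0 locked (nose 6 mm deep in the slide), 0.008 resting in the notch, 0.012 on the ledge, 0.016 upper limit. The pin must rise past 0.012 to leave the slot and turn. A spring pulls it down with about 6 N at 0 and 12 N at 0.016.
- turn (a joint): Turn of the plunger, rad, positive clockwise from above: 0 locked. While locked it has 0.035 rad of play.
- carriage: The work slide: aluminium plate 110 x 150 x 12.5 mm with a steel flange 94 mm across fixed on it, axes as the fixture. Its tongue runs under the plunger bracket. Its guides drag with about 2 N. While the plunger is locked it has 2 mm of play; more than 25 N between it and the plunger's nose counts as forcing it.
- tab_mid (a point): Grip point on the slide's upright steel tab, 14 mm below the tab's top (z 62 mm, top z 76 mm). The tab is 30 mm wide in the fixture's x and 10 mm thick in its y: pinch it along y.
- slide (a joint): Travel of the slide along the fixture's +y, m: 0 locked, 0.102 where it meets the end stop.
- end_stop: Dark steel block 90 x 24 x 32 mm across the +y end of the fixture; origin under its middle; the slide's leading edge comes to rest on its -y face. More than 25 N between slide and stop counts as slamming.
- nut: Loose steel hexagon nut, 34 mm, on the worktop near the fixture; origin under its middle. Leave alone.
- bearing_box: Loose small grey and white carton, 49 x 95 x 40 mm, on the worktop off the fixture's -y end; origin under its middle. Leave alone.
- tape: Loose roll of black tape, 72 mm across, 19 mm high, on the worktop on the robot side; origin under its middle. Leave alone.
- plunger_axis (a point): Point on the plunger axis at the collar's foot. Notch and lug sit on a ring clamped at a different angle on each fixture, not measured: the notch's middle lies 0.86 to 1.43 rad clockwise of the locked position, the lug stops the pin about 0.035 rad past it, 23 mm from the axis. Over 20 N between handle and collar (0.3 Nm of twist on the lug) counts as forcing.

How it is judged:
By the outcome, as a careful person would: the job done as asked, in the order asked, and still so for the second after the job is handed in, with the robot touching nothing.
It also fails if it takes over 72 s, if anything falls off the work surface, if the arm or the gripper's body presses on something with over 40 N, if the wrist force passes 120 N, or if a joint passes its speed limit or range.

## Working session

There is one attempt and no reset: what is moved stays moved. The work goes in short steps, each a Python script; the robot and the scene stay as the last script left them, time stands still between calls to the robot, and variables do not carry over. Pictures are saved under pics/ and viewed, and the job is handed in when it is done.

```bash
ls; mkdir -p pics
python3 - <<'E'
from cell import *
import cv2
print(get_state())
for n in ("scene","top"):
    p,d=capture(n); cv2.imwrite(f"pics/{n}0.png",p[:,:,::-1]); 
    import numpy as np; np.save(f"pics/{n}0_d.npy",d)
    print(n,get_calibration(n))
    for t in ("fixture","cam","t_handle","carriage","end_stop","tab_mid","nut","bearing_box","tape"):
        r=cut_out(t,n); print(t,[(round(q["score"],2),q["extent"],int(q["mask"].sum())) for q in r[:3]])
E
```

```text
pics
{'time_s': 0.0, 'joint_positions': array([ 1.22926219,  0.60013832, -0.00253713,  1.60016402,  0.0017892 ,
        0.94291664, -0.0797714 ]), 'joint_velocities': array([-0.00048185,  0.00091412, -0.00125617,  0.00113966, -0.00068105,
       -0.00123316,  0.00130202]), 'tau': array([ 9.09734936e-04, -7.76446080e+01,  1.56509444e+00, -2.58005816e+01,
        1.23554884e-02,  8.99043895e-03, -2.80092485e-05]), 'tcp_pos': array([ 0.18963272, -0.6992859 ,  0.2553953 ]), 'ee_rot': array([-3.11250338e+00, -4.14694485e-01,  5.57630179e-04]), 'force': array([0.33054543, 0.07956523, 0.10753958]), 'torque': array([-0.01598628,  0.04813196, -0.00906329]), 'opening': 0.08536491082058457}
scene {'fov_y': 56.823305018661124, 'cx': 279.2398643807468, 'cy': 213.4255642015144, 'pose': array([[-0.8326493 ,  0.33233372, -0.44300051,  0.10908968],
       [-0.55338907, -0.53013238,  0.64243303,  0.60637227],
       [-0.02134676,  0.78007305,  0.6253242 ,  0.67528128],
       [ 0.        ,  0.        ,  0.        ,  1.        ]])}
fixture [(0.57, [177.1, 208.0, 325.3, 328.1], 8076)]
cam [(0.75, [263.5
[... 935 characters left out ...]
, 300.5, 270.8], 10496)]
cam [(0.83, [215.8, 226.6, 240.3, 246.4], 278), (0.63, [237.8, 283.5, 270.2, 320.2], 737)]
t_handle [(0.58, [221.2, 224.3, 228.6, 243.9], 89), (0.4, [318.1, 215.2, 338.8, 258.0], 1003)]
carriage [(0.96, [221.5, 181.4, 296.2, 240.1], 3047), (0.27, [154.2, 157.1, 299.5, 271.3], 10382)]
end_stop [(0.65, [165.8, 166.6, 191.6, 207.5], 543), (0.39, [219.8, 180.4, 297.3, 243.0], 3081)]
tab_mid [(0.55, [217.5, 181.9, 297.0, 241.6], 3059)]
nut [(0.63, [158.6, 255.7, 172.0, 272.8], 129)]
bearing_box [(0.77, [314.8, 215.2, 340.1, 254.5], 953)]
tape [(0.8, [239.9, 287.0, 271.0, 321.0], 672), (0.72, [314.7, 214.0, 339.6, 254.1], 1023), (0.44, [153.7, 157.4, 298.4, 270.5], 10422)]
```

Run:
```python
import cv2
a=cv2.imread("pics/top0.png")[140:340,130:370]; cv2.imwrite("pics/top0c.png",cv2.resize(a,None,fx=3.3,fy=3,interpolation=cv2.INTER_CUBIC) if 0 else cv2.resize(a,(720,600),interpolation=cv2.INTER_CUBIC))
a=cv2.imread("pics/scene0.png")[190:350,160:370]; cv2.imwrite("pics/scene0c.png",cv2.resize(a,(735,560),interpolation=cv2.INTER_CUBIC))
```

```text
(no output)
```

View pics/top0.png

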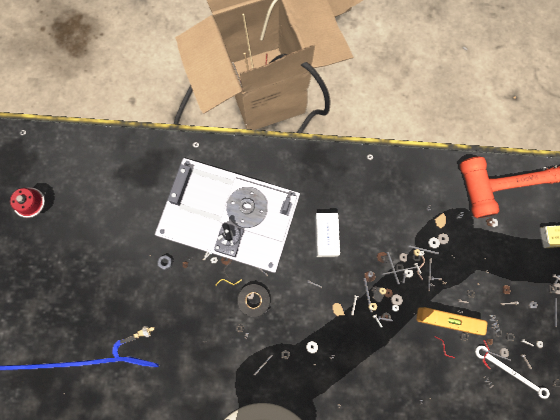

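View pics/top0c.png

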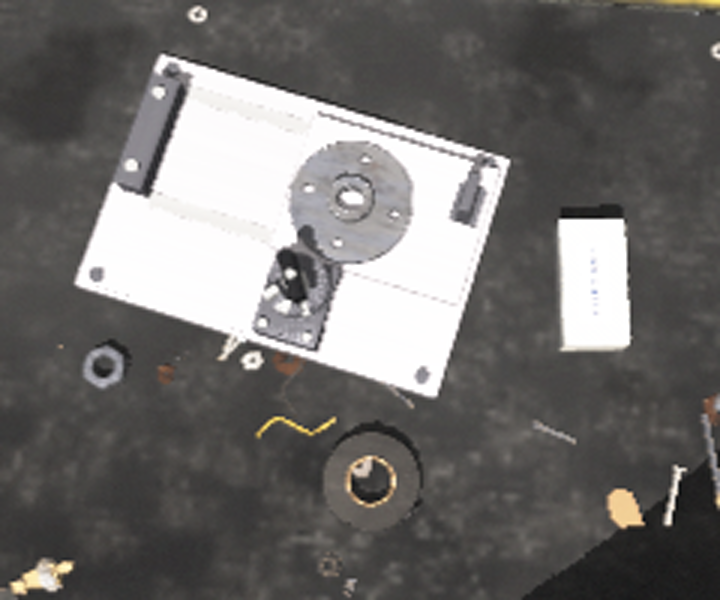

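View pics/scene0c.png

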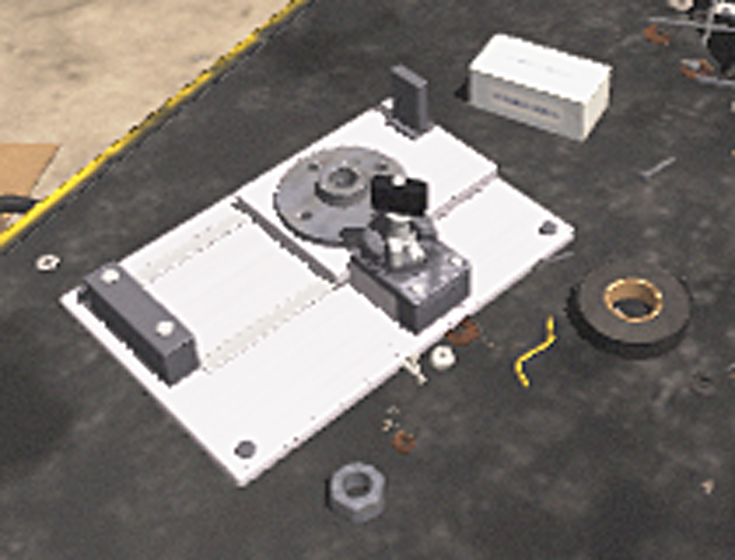

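The top view shows the plate's corners at about (184,158), (300,193), (276,272) and (156,235). The end stop is on the left at (178,184) (+y world), the tab at (287,203), and the T-handle over the bracket at (226,233). Nut, tape and box are clear of the path. Next I'll measure poses from depth.

```bash
cat > h.py <<'E'
import numpy as np, cv2
from cell import *
def cloud(n,d):
    c=get_calibration(n); H,W=d.shape; f=H/2/np.tan(np.radians(c["fov_y"])/2)
    u,v=np.meshgrid(np.arange(W),np.arange(H))
    X=(u-c["cx"])/f*d; Y=-(v-c["cy"])/f*d
    P=np.stack([X,Y,-d],-1); T=c["pose"]
    return P@T[:3,:3].T+T[:3,3]
def proj(n,p):
    c=get_calibration(n); f=210/np.tan(np.radians(c["fov_y"])/2)
    T=c["pose"]; q=(np.atleast_2d(p)-T[:3,3])@T[:3,:3]
    return np.stack([c["cx"]+f*q[:,0]/-q[:,2], c["cy"]-f*q[:,1]/-q[:,2]],-1)
E
python3 - <<'E'
from h import *
for n in ("top","scene"):
    d=np.load(f"pics/{n}0_d.npy"); P=cloud(n,d)
    m=cut_out("fixture",n)[0]["mask"]; m=cv2.dilate(m.astype(np.uint8),np.ones((9,9)))>0
    Q=P[m&(d>0)]
    print(n,len(Q),np.percentile(Q[:,2],[1,10,30,50,70,90,99]).round(4))
    s=Q[(Q[:,2]>.007)&(Q[:,2]<.03)]
    r=cv2.minAreaRect((s[:,:2]*1000).astype(np.float32)); print("plate",r, cv2.boxPoints(r).round(1).tolist())
    hi=Q[Q[:,2]>.05]
    print("hi",len(hi)); 
    for z0,z1 in ((.05,.066),(.066,.08),(.08,.098),(.098,.12)):
        h=Q[(Q[:,2]>z0)&(Q[:,2]<z1)]
        if len(h): print(z0,len(h),h.mean(0).round(4)); print((h*1000).round(0).astype(int).tolist()[:60])
E
```

```text
top 12567 [-0.0002  0.0032  0.011   0.0132  0.027   0.0408  0.077 ]
plate ((526.8505859375, 119.94963073730469), (311.3038024902344, 223.41249084472656), 75.27098083496094) [[379.20001220703125, -2.200000047683716], [595.2999877929688, -59.0], [674.5, 242.10000610351562], [458.3999938964844, 298.8999938964844]]
hi 448
0.05 249 [0.4763 0.1003 0.0571]
[[606, 230, 52], [551, 242, 51], [552, 240, 51], [549, 242, 50], [551, 85, 51], [552, 78, 50], [552, 76, 50], [549, 87, 52], [549, 80, 52], [549, 78, 52], [548, 69, 51], [548, 64, 51], [546, -18, 65], [539, 90, 50], [537, 90, 52], [539, 63, 51], [535, 92, 51], [537, 63, 51], [540, -17, 62], [534, 63, 50], [535, 61, 50], [540, -17, 51], [532, 65, 51], [528, 85, 51], [529, 69, 51], [530, 63, 51], [528, 65, 50], [528, -7, 61], [528, -9, 61], [528, -11, 64], [522, 82, 51], [522, 78, 50], [523, 69, 50], [528, -9, 51], [527, -11, 56], [528, -13, 54], [490, 112, 60], [491, 110, 59], [491, 108, 58], [489, 109, 60], [489, 107, 59], [489, 105, 58], [490, 103, 56], [489, 100, 62], [487, 109, 57], [486, 107, 59], [487, 105, 60], [487, 103, 59], [487,
[... 6072 characters left out ...]
, 104], [462, 99, 104], [459, 99, 105], [484, 116, 103], [481, 116, 104], [477, 114, 105], [475, 114, 106], [474, 112, 105], [472, 111, 105], [468, 112, 108], [468, 109, 106], [465, 109, 107], [464, 107, 106], [462, 106, 106], [460, 105, 107], [460, 102, 104], [458, 101, 105], [455, 102, 107], [454, 98, 104], [482, 119, 104], [480, 117, 103], [478, 117, 104], [478, 114, 102], [474, 115, 105], [472, 114, 104], [470, 114, 106], [468, 113, 106], [466, 112, 106], [463, 112, 107], [462, 109, 106], [460, 109, 106], [458, 107, 106], [457, 106, 105], [454, 103, 105], [453, 100, 103], [483, 118, 99], [481, 117, 100], [477, 118, 102], [476, 117, 102], [474, 116, 103], [471, 116, 104], [471, 112, 100]]
```

Run:
```python
from h import *
def onplane(n,uv,z):
    c=get_calibration(n); f=210/np.tan(np.radians(c["fov_y"])/2); T=c["pose"]
    uv=np.atleast_2d(uv).astype(float)
    r=np.stack([(uv[:,0]-c["cx"])/f,-(uv[:,1]-c["cy"])/f,-np.ones(len(uv))],-1)@T[:3,:3].T
    return T[:3,3]+r*((z-T[2,3])/r[:,2])[:,None]
for n in ("top","scene"):
    img=cv2.imread(f"pics/{n}0.png"); g=img.min(2)
    m=cut_out("fixture",n)[0]["mask"]
    m=cv2.dilate(m.astype(np.uint8),np.ones((7,7)))
    b=((g>150)&(m>0)).astype(np.uint8); 
    k,l,st,_=cv2.connectedComponentsWithStats(b); 
    i=1+np.argmax(st[1:,4]); b=(l==i).astype(np.uint8)
    c=max(cv2.findContours(b,cv2.RETR_EXTERNAL,cv2.CHAIN_APPROX_NONE)[0],key=len)[:,0]
    W=onplane(n,c,.012)[:,:2]*1000
    r=cv2.minAreaRect(W.astype(np.float32)); print(n,r,"yaw~",r[2]-90 if r[1][0]>r[1][1] else r[2])
    print(cv2.boxPoints(r).round(1).tolist())
    d=np.load(f"pics/{n}0_d.npy"); P=cloud(n,d)*1000
    h=P[(d>0)&(P[...,2]>99)&(P[...,2]<112)&(abs(P[...,0]-468)<40)&(abs(P[...,1]-108)<40)]
    r=cv2.minAreaRect(h[:,:2].astype(np.float32)); print("handle",len(h),r,h.mean(0))
    C=np.cov(h[:,:2].T); w,v=np.linalg.eigh(C); print("ang",np.degrees(np.arctan2(v[1,1],v[0,1])))
    t=P[(d>0)&(P[...,2]>72)&(P[...,2]<80)&(abs(P[...,0]-542)<30)&(abs(P[...,1]+12)<25)]
    print("tab",cv2.minAreaRect(t[:,:2].astype(np.float32)),t.mean(0))
```

```text
top ((520.1275634765625, 121.51078796386719), (290.4527587890625, 201.6889190673828), 76.84486389160156) yaw~ -13.155136108398438
[[388.8999938964844, 3.0], [585.2999877929688, -42.900001525878906], [651.4000244140625, 240.0], [455.0, 285.8999938964844]]
handle 97 ((468.17608642578125, 107.83647155761719), (36.20397186279297, 12.14451789855957), 21.199426651000977) [467.57592427 107.38374633 103.88438302]
ang -158.8922009126408
tab ((542.6598510742188, -12.406062126159668), (9.782744407653809, 29.93689727783203), 75.97095489501953) [542.91619213 -12.48824554  75.57179039]
scene ((519.9522705078125, 118.17256927490234), (298.7281188964844, 208.8667755126953), 76.6755142211914) yaw~ -13.324485778808594
[[383.8999938964844, -3.0999999046325684], [587.2000122070312, -51.20000076293945], [656.0, 239.39999389648438], [452.79998779296875, 287.6000061035156]]
handle 85 ((468.42315673828125, 108.28612518310547), (34.716163635253906, 12.989574432373047), 19.00636100769043) [467.64699849 109.64665779 103.80748058]
ang -157.78978698903538
tab ((543.3895874023438, -11.23825454711914), (10.084041595458984, 30.4322452545166), 74.36238098144531) [542.61332327 -10.43272982  76.35973711]
```

```bash
cat >> h.py <<'E'
from scipy.spatial.transform import Rotation as R
def ori(deg):   # tool pointing down, jaw axis (tool y) at world angle deg
    a=np.radians(deg); y=np.array([np.cos(a),np.sin(a),0]); z=np.array([0,0,-1.]); x=np.cross(y,z)
    return R.from_matrix(np.stack([x,y,z],-1)).as_rotvec()
def st(msg=""):
    s=get_state(); M=R.from_rotvec(s["ee_rot"]).as_matrix(); 
    yaw=np.degrees(np.arctan2(M[1,1],M[0,1]))
    print(msg,"t%.2f"%s["time_s"],"p",(s["tcp_pos"]*1000).round(1),"yaw %.1f"%yaw,"F",s["force"].round(1),"T",s["torque"].round(3),"op %.1f"%(s["opening"]*1000)); return s
E
python3 - <<'E'
from h import *
st()
for y0 in (111.3,-68.7):
    for dy in (0,-45,-85):
        q=solve_ik([.4683,.108,.101],ori(y0+dy)); print(y0+dy,None if q is None else np.round(q,2))
E
```

```text
t1.20 p [ 189.7 -699.7  256.3] yaw -74.8 F [ 0.3  0.5 -0.3] T [-0.042  0.017  0.003] op 85.1
111.3 [ 0.28  0.74 -0.93  2.24  1.03  0.68  0.53]
66.3 [ 0.    0.61 -0.49  2.26  0.72  0.43  0.07]
26.299999999999997 [-0.07  0.6  -0.39  2.26  0.61  0.38 -0.51]
-68.7 [-0.26  0.58 -0.12  2.27  0.23  0.3  -1.78]
-113.7 [-0.46  0.58  0.17  2.29 -0.33  0.29 -1.99]
-153.7 [-0.57  0.6   0.33  2.29 -0.6   0.33 -2.4 ]
```

Run:
```python
from h import *
move_to([.4683,.108,.22],ori(111.3)); s=st("above"); print(s["joint_positions"].round(2))
movel([.4683,.108,.22],ori(109.3)); st("rot2")
movel([.4683,.108,.22],ori(111.3)); st("rot-back")
movel([.4683,.108,.15],feed=.1); pause(.2); st("down")
p,d=capture("scene"); cv2.imwrite("pics/s1.png",cv2.resize(p[150:350,160:400,::-1],(720,600)))
p,d=capture("top"); cv2.imwrite("pics/t1.png",cv2.resize(p[140:340,130:370,::-1],(720,600)))
```

```text
above t4.20 p [468.6 107.3 219.9] yaw 111.2 F [-1.2 -0.6 -0.4] T [ 0.006 -0.007  0.   ] op 85.5
[ 0.32  0.5  -0.92  2.15  0.58  0.76  0.96]
rot2 t4.45 p [468.4 107.7 220. ] yaw 109.3 F [ 0.6 -0.2 -0.5] T [-0.025 -0.004 -0.02 ] op 85.8
rot-back t4.70 p [468.3 107.9 220. ] yaw 111.3 F [-0.4  0.1 -0. ] T [ 0.029  0.031 -0.03 ] op 85.3
down t5.75 p [468.6 108.  150.5] yaw 111.3 F [-0.3 -0.1  0.5] T [-0.022  0.036 -0.011] op 85.3
```

View pics/s1.png

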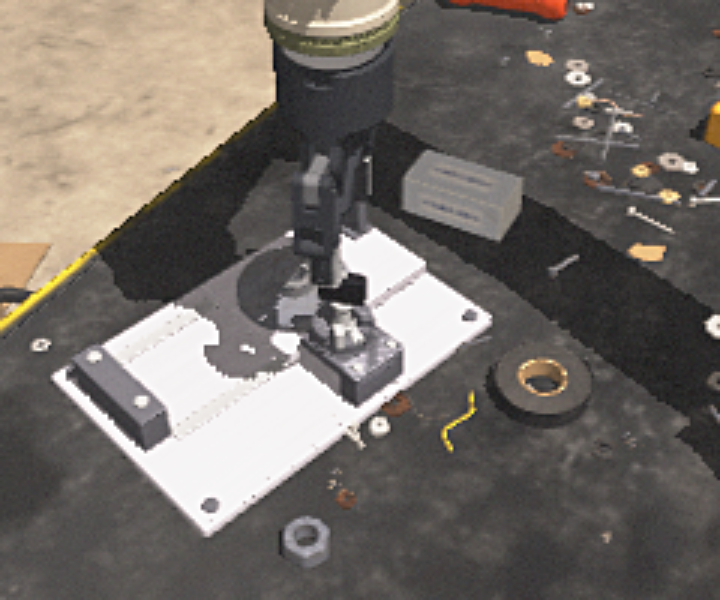

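View pics/t1.png

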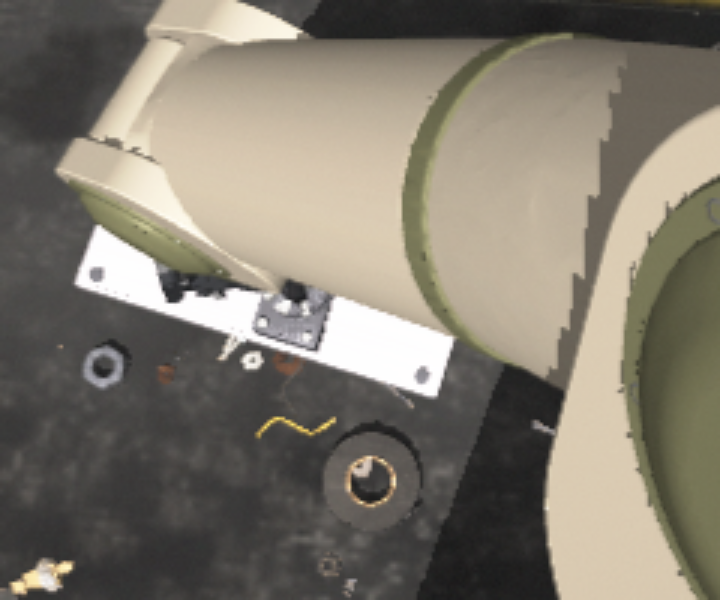

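In the scene view the fingers stand astride the bar at about (342,288). The bar is clear, and box, nut and tape are untouched. I'll lower and grip gently.

Run:
```python
from h import *
movel([.4683,.108,.101],feed=.06); st("down")
set_gripper(.020,20); st("20mm")
set_gripper(.014,20); st("14mm")
set_gripper(.008,20); pause(.1); s=st("grip"); pause(.1); st()
```

```text
down t6.82 p [468.4 108.1 101.2] yaw 111.3 F [-0.1  0.2  0.1] T [ 0.027 -0.015 -0.102] op 85.3
20mm t7.45 p [468.3 108.  101. ] yaw 111.3 F [ 0.2 -0.4 -0.1] T [0.014 0.023 0.073] op 19.9
14mm t7.67 p [468.3 107.9 101.1] yaw 111.3 F [0.4 0.3 2.3] T [-0.155  0.015  0.035] op 16.1
grip t7.98 p [468.4 107.9 101.1] yaw 111.3 F [-0.2 -1.6  4.2] T [-0.25   0.028 -0.007] op 15.8
 t8.08 p [468.3 107.9 101. ] yaw 111.3 F [ 0.3 -1.3  3.4] T [-0.277  0.044 -0.017] op 15.5
```

Run:
```python
from h import *
st()
p,d=capture("scene"); cv2.imwrite("pics/s2.png",cv2.resize(p[200:300,220:340,::-1],(720,600),interpolation=cv2.INTER_CUBIC))
```

```text
t8.08 p [468.3 107.9 101. ] yaw 111.3 F [ 0.3 -1.3  3.4] T [-0.277  0.044 -0.017] op 15.5
```

View pics/s2.png

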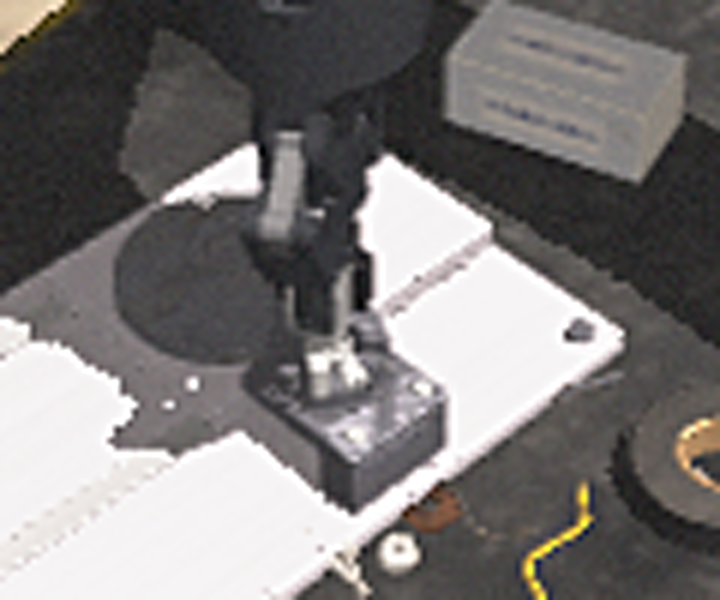

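The bar is between the pads at (320,290) in the enlarged view. The opening reads 15.5 mm, though, and the bar is 12 mm. I'll firm up the grip and check.

Run:
```python
from h import *
set_gripper(.008,30); st("30")
pause(.3); st()
set_gripper(.006,40); st("40"); pause(.3); st()
```

```text
30 t8.35 p [468.3 107.9 101.1] yaw 111.3 F [-1.5 -1.6  4.8] T [-0.281  0.035 -0.075] op 15.5
 t8.65 p [468.3 107.9 101.1] yaw 111.3 F [ 0.1 -1.6  5.3] T [-0.306  0.023 -0.045] op 15.0
40 t8.87 p [468.4 108.  101.1] yaw 111.3 F [-0.2 -1.5  6.7] T [-0.373  0.087  0.006] op 14.6
 t9.17 p [468.3 107.9 101.1] yaw 111.3 F [ 0.2 -1.4  5.8] T [-0.324  0.051 -0.   ] op 14.1
```

Run:
```python
from h import *
for z in (.102,.103,.104):
    movel([.4683,.108,z],feed=.02); pause(.1); st()
p,d=capture("scene"); cv2.imwrite("pics/s3.png",cv2.resize(p[200:300,220:340,::-1],(720,600),interpolation=cv2.INTER_CUBIC))
```

```text
t9.52 p [468.3 107.9 101.6] yaw 111.3 F [ 1.9 -0.  -7.9] T [-0.096 -0.492 -0.018] op 14.5
 t9.87 p [468.3 107.9 103. ] yaw 111.3 F [ 3.  -0.2 -8.1] T [-0.079 -0.417  0.04 ] op 14.2
 t10.22 p [468.3 108.  104. ] yaw 111.3 F [ 2.4 -1.  -7.6] T [-0.173 -0.473 -0.   ] op 14.4
```

View pics/s3.png

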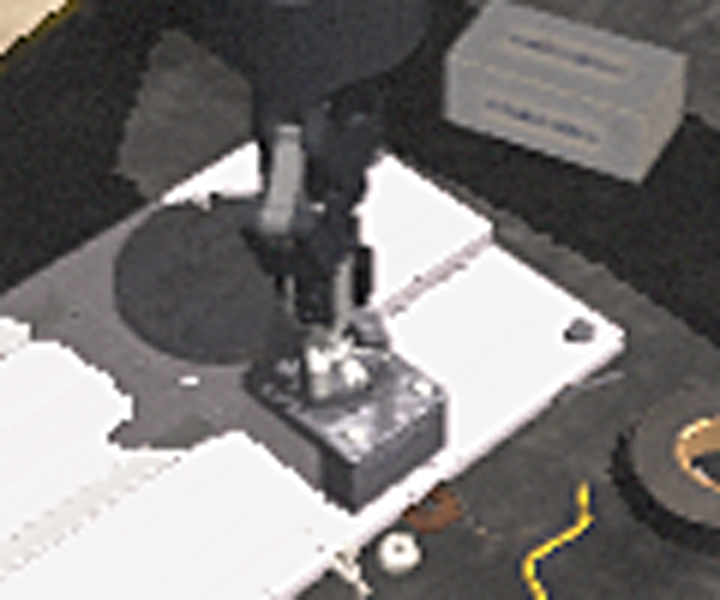

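Run:
```python
from h import *
set_gripper(.006,60); st("60")
for z in (.106,.108,.110,.112,.114):
    movel([.4686,.108,z],feed=.02); pause(.1); st()
```

```text
60 t10.48 p [468.3 107.9 104. ] yaw 111.3 F [ 1.9 -0.9 -7.6] T [-0.191 -0.454 -0.004] op 13.0
 t10.83 p [468.3 107.9 106. ] yaw 111.3 F [ 0.5 -1.2 -8.7] T [-0.171 -0.094  0.031] op 12.5
 t11.18 p [468.4 107.9 108. ] yaw 111.3 F [-0.4 -0.2 -8.1] T [-0.206  0.059 -0.031] op 12.9
 t11.53 p [468.4 107.9 110. ] yaw 111.3 F [-1.3 -1.4 -9.2] T [-0.129  0.224  0.004] op 12.9
 t11.88 p [468.4 107.9 112. ] yaw 111.3 F [ -1.2  -0.2 -10.9] T [-0.192  0.39   0.025] op 12.6
 t12.23 p [468.4 107.9 114. ] yaw 111.3 F [ -2.8  -0.2 -11.5] T [-0.106  0.525  0.011] op 13.0
```

Run:
```python
from h import *
for z in (.1146,.1152,.1158):
    movel([.4682,.108,z],feed=.02); pause(.1); s=st()
    if s["force"][2]<-15: break
```

```text
t12.58 p [468.3 107.9 114.6] yaw 111.3 F [ -0.5  -1.3 -10.8] T [-0.285  0.132 -0.016] op 13.0
 t12.93 p [468.3 108.  115.2] yaw 111.3 F [  0.7  -1.  -10.6] T [-0.351 -0.059  0.012] op 13.0
 t13.28 p [468.3 108.  115.8] yaw 111.3 F [  1.3  -1.6 -11.6] T [-0.438 -0.201  0.037] op 13.0
```

Run:
```python
from h import *
for a in (1,2,3,4,5,6.5,8,10):
    movel([.4683,.1078,.1158],ori(111.3-a)); pause(.05); s=st(a)
    if abs(s["torque"][2])>.12: break
```

```text
1 t13.58 p [468.3 107.9 115.8] yaw 110.3 F [ -0.6  -0.8 -12.8] T [-0.23  -0.12  -0.013] op 13.0
2 t13.88 p [468.3 107.9 115.8] yaw 109.3 F [  0.4  -0.4 -11.7] T [-0.108 -0.095 -0.023] op 12.7
3 t14.18 p [468.3 107.9 115.8] yaw 108.3 F [  0.1  -0.  -12. ] T [-0.008 -0.043 -0.029] op 12.7
4 t14.48 p [468.3 107.9 115.8] yaw 107.3 F [  1.    0.2 -12.3] T [ 0.083 -0.099 -0.012] op 13.2
5 t14.78 p [468.3 107.9 115.8] yaw 106.3 F [  1.3   0.4 -12.7] T [ 0.172 -0.064 -0.01 ] op 13.0
6.5 t15.08 p [468.3 107.9 115.8] yaw 104.8 F [  0.5   2.1 -12.9] T [ 0.264 -0.108 -0.009] op 12.9
8 t15.38 p [468.3 107.9 115.8] yaw 103.3 F [  0.7   1.2 -12.6] T [ 0.293 -0.076  0.02 ] op 12.8
10 t15.68 p [468.3 107.9 115.8] yaw 101.4 F [  0.    1.5 -12.5] T [ 0.405 -0.099  0.049] op 12.7
```

```bash
cat >> h.py <<'E'
L=.19
def lat(s):
    return np.array([-s["torque"][1],s["torque"][0]])/L   # estimated lateral force on the tool, N
E
python3 - <<'E'
from h import *
p=np.array([.4683,.1078]); a=10
while a<46:
    s=get_state(); p+=np.clip(.00006*lat(s),-.0002,.0002); a+=3
    movel([*p,.1158],ori(111.3-a)); s=st(f"{a} {(p*1000).round(2)}")
    if abs(s["torque"][2])>.1: print("stop"); break
E
```

```text
13 [468.33 107.93] t15.93 p [468.3 108.  115.8] yaw 98.4 F [ -0.2   1.8 -12.7] T [ 0.321 -0.017  0.027] op 13.3
16 [468.34 108.03] t16.18 p [468.3 108.  115.8] yaw 95.4 F [  0.5   1.3 -11.3] T [ 0.3   -0.012 -0.034] op 12.9
19 [468.34 108.12] t16.43 p [468.3 108.  115.8] yaw 92.4 F [ -0.3   1.1 -11.5] T [ 0.231 -0.057 -0.029] op 13.1
22 [468.36 108.2 ] t16.68 p [468.3 108.1 115.8] yaw 89.5 F [  1.    0.2 -11.6] T [ 0.092 -0.038  0.032] op 12.8
25 [468.37 108.23] t16.93 p [468.3 108.1 115.8] yaw 86.5 F [ -0.3   0.  -13.3] T [ 0.061 -0.001  0.   ] op 12.6
28 [468.37 108.25] t17.18 p [468.3 108.1 115.8] yaw 83.5 F [  0.7  -0.8 -11.7] T [-0.027 -0.009 -0.018] op 12.9
31 [468.37 108.24] t17.43 p [468.3 108.2 115.8] yaw 80.5 F [ -1.    0.3 -12.8] T [-0.043 -0.049 -0.001] op 13.1
34 [468.39 108.22] t17.68 p [468.3 108.2 115.8] yaw 77.5 F [ -0.3   0.2 -11.9] T [-0.082 -0.019 -0.04 ] op 12.9
37 [468.39 108.2 ] t17.93 p [468.3 108.2 115.8] yaw 74.5 F [ -0.5  -0.7 -12.4] T [-0.029  0.039 -0.007] op 13.0
40 [468.38 108.19] t18.18 p [468.4 108.2 115.8] yaw 71.5 F [ -0.6  -0.7 -11.8] T [-0.018  0.035 -0.05 ] op 13.0
43 [468.37 108.18] t18.43 p [468.4 108.2 115.8] yaw 68.5 F [ -0.5  -0.1 -12.1] T [ 0.054  0.065 -0.059] op 13.0
46 [468.35 108.2 ] t18.68 p [468.4 108.3 115.8] yaw 65.5 F [ -0.   -0.1 -12. ] T [-0.011  0.025  0.026] op 12.9
```

Run:
```python
from h import *
p=np.array([.46835,.1082]); a=46; log=[]
while a<86.5:
    s=get_state(); p+=np.clip(.00005*lat(s),-.0001,.0001); a+=.75
    movel([*p,.1158],ori(111.3-a)); s=get_state(); tz=s["torque"][2]
    log.append((a,round(float(tz),3)))
    if tz>.08:
        pause(.05); t=[get_state()["torque"][2]]
        pause(.05); t.append(get_state()["torque"][2]); print(a,tz,t)
        if np.mean(t)>.07: break
print(log); st(); print(p)
```

```text
70.0 0.09844186108774414 [np.float64(-0.014825529214289122), np.float64(0.03990554878451271)]
72.25 0.14245607015406525 [np.float64(0.10305311172194105), np.float64(0.15421471930691164)]
[(46.75, -0.012), (47.5, -0.007), (48.25, 0.019), (49.0, 0.005), (49.75, -0.019), (50.5, 0.001), (51.25, 0.004), (52.0, -0.009), (52.75, -0.022), (53.5, -0.009), (54.25, -0.029), (55.0, -0.028), (55.75, 0.025), (56.5, 0.02), (57.25, -0.023), (58.0, -0.015), (58.75, -0.039), (59.5, 0.03), (60.25, 0.021), (61.0, 0.004), (61.75, 0.018), (62.5, -0.026), (63.25, -0.033), (64.0, -0.016), (64.75, -0.042), (65.5, 0.011), (66.25, -0.006), (67.0, 0.011), (67.75, -0.062), (68.5, -0.041), (69.25, 0.017), (70.0, 0.098), (70.75, 0.057), (71.5, 0.058), (72.25, 0.142)]
 t27.63 p [468.4 108.4 115.8] yaw 39.1 F [ -0.3  -0.1 -12.3] T [-0.048  0.05   0.154] op 13.2
[0.46848273 0.10837663]
```

Run:
```python
from h import *
p=[.46848,.10838]
movel([*p,.1158],ori(111.3-69.3)); pause(.05); st("back")
z=.1158
while z>.1055:
    z-=.0007
    movel([*p,z],feed=.02); s=st()
    if s["force"][2]>-3: break
pause(.15); st()
```

```text
back t27.93 p [468.5 108.4 115.8] yaw 41.9 F [ -1.2   0.3 -12.3] T [ 0.006  0.018 -0.016] op 13.0
 t28.18 p [468.5 108.4 115. ] yaw 42.0 F [  0.4  -0.8 -12.3] T [ 0.058 -0.007  0.04 ] op 13.3
 t28.43 p [468.5 108.4 114.4] yaw 42.0 F [  0.5   0.5 -12.6] T [-0.018  0.053 -0.08 ] op 13.1
 t28.68 p [468.5 108.4 113.7] yaw 42.0 F [ -0.4   0.1 -13. ] T [0.003 0.059 0.009] op 13.3
 t28.93 p [468.5 108.4 113. ] yaw 42.0 F [ -0.2  -0.8 -11.9] T [-0.006  0.1    0.001] op 12.9
 t29.18 p [468.5 108.4 112.3] yaw 42.0 F [ -0.6   0.5 -11.7] T [-0.062  0.101 -0.001] op 13.0
 t29.43 p [468.5 108.4 111.6] yaw 42.0 F [  0.9   0.8 -10. ] T [-0.056  0.104 -0.03 ] op 12.9
 t29.68 p [468.5 108.4 110.9] yaw 42.0 F [  0.3   0.4 -11.1] T [-0.068  0.115 -0.017] op 13.1
 t29.93 p [468.5 108.4 110.2] yaw 42.0 F [ -1.   -0.7 -11.4] T [-0.048  0.16  -0.077] op 13.4
 t30.18 p [468.5 108.4 109.5] yaw 42.0 F [ -0.2  -0.4 -10.5] T [-0.029  0.164  0.048] op 12.9
 t30.43 p [468.5 108.4 109.2] yaw 42.0 F [-2.8 -1.2  0.9] T [-0.218  0.546  0.027] op 12.9
 t30.58 p [468.5 108.4 109.1] yaw 42.0 F [-1.6 -0.1  3.6] T [-0.279  0.599  0.001] op 13.0
```

The plunger bottomed out at z ≈109.3. That is 8.2 mm above the locked grip height, so it is in the notch and not on the ledge. I'll release it.

Run:
```python
from h import *
p=[.46848,.10838]
movel([*p,.1095],feed=.02); st()
set_gripper(.045); st("open")
movel([*p,.20],feed=.2)
move_to([.543,-.0118,.16],ori(76.3)); pause(.1); s=st("above tab")
for n in ("scene","top"):
    im,d=capture(n); np.save(f"pics/{n}4_d.npy",d); cv2.imwrite(f"pics/{n}4.png",cv2.resize(im[150:350,150:390,::-1],(720,600),interpolation=cv2.INTER_CUBIC))
    P=cloud(n,d)*1000
    h=P[(d>0)&(P[...,2]>102)&(P[...,2]<122)&(abs(P[...,0]-468)<25)&(abs(P[...,1]-108)<25)]
    if len(h)>10: print("handle",len(h),cv2.minAreaRect(h[:,:2].astype(np.float32)),h.mean(0),np.percentile(h[:,2],[10,50,90]))
```

```text
t30.83 p [468.5 108.3 109.4] yaw 42.0 F [-1.4 -0.8 -4.9] T [-0.124  0.278  0.021] op 13.1
open t31.24 p [468.8 108.6 109.7] yaw 42.0 F [0.3 0.1 0.4] T [-0.023 -0.012  0.04 ] op 45.0
above tab t32.64 p [542.4 -10.1 159.8] yaw 76.4 F [-0.6 -0.3  0.3] T [-0.008 -0.009  0.023] op 45.1
handle 81 ((468.9184265136719, 108.45526123046875), (11.611992835998535, 37.502532958984375), 42.313148498535156) [466.19304395 111.90929222 111.25102464] [105.59282436 112.469329   114.05366413]
handle 108 ((467.86944580078125, 107.65436553955078), (12.458941459655762, 35.39169692993164), 43.82249069213867) [467.41276856 107.42173065 111.07365491] [108.48393949 110.9341008  113.88784481]
```

View pics/scene4.png

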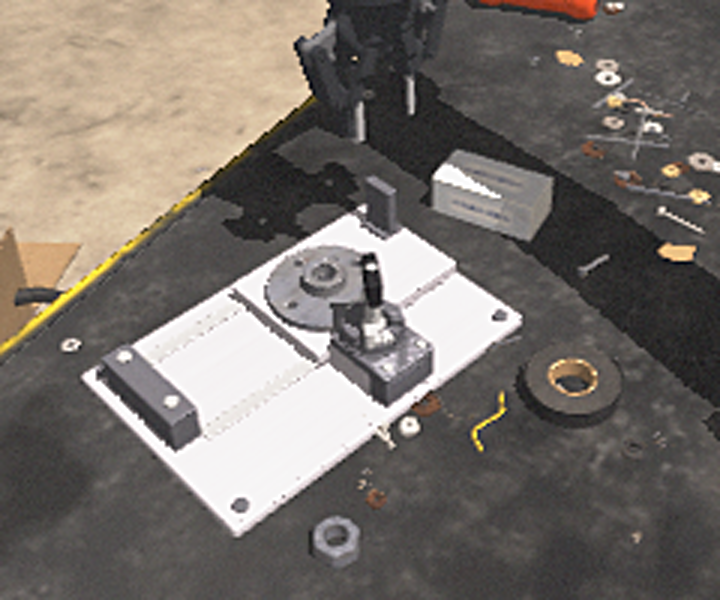

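View pics/top4.png

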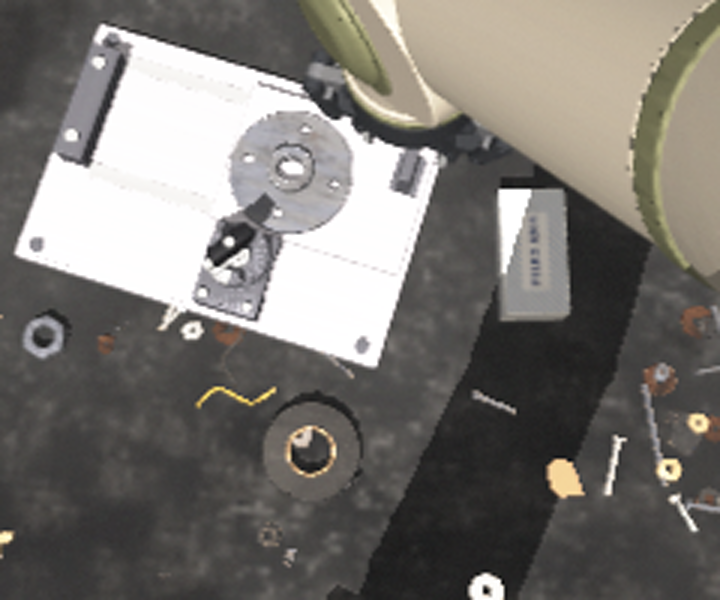

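The handle stays up by itself, at top crop (230,243): bar top z ≈112 mm, up from 104, and turned about 70°. Now the tab, seen at (407,172) in the top crop.

Run:
```python
from h import *
movel([.543,-.0118,.16],ori(76.1)); set_gripper(.036); st()
movel([.543,-.0118,.071],feed=.08); s=st("down")
set_gripper(.018,20); st("18"); set_gripper(.013,20); st("13")
set_gripper(.006,30); pause(.1); st("grip")
```

```text
t33.25 p [543.  -11.8 160.1] yaw 76.1 F [-0.3  0.7  0.6] T [0.031 0.022 0.014] op 36.3
down t34.52 p [543.3 -11.8  71.4] yaw 76.1 F [-0.2 -0.1 -0.4] T [-0.015 -0.012 -0.035] op 36.3
18 t34.83 p [543.1 -11.9  71.2] yaw 76.1 F [ 0.1 -0.4 -0. ] T [-0.041  0.01   0.046] op 18.1
13 t35.06 p [543.  -11.8  71. ] yaw 76.1 F [-0.3  0.4  0. ] T [-0.004 -0.079  0.011] op 12.4
grip t35.38 p [543.  -11.8  71.1] yaw 76.1 F [-0.4 -0.8  2.9] T [-0.119  0.078  0.351] op 9.3
```

Run:
```python
from h import *
yaw=76.7; p0=np.array([.543,-.0118]); p=p0.copy()
movel([*p,.071],ori(yaw)); pause(.05); st()
d=np.array([np.cos(np.radians(76.3)),np.sin(np.radians(76.3))]); nrm=np.array([d[1],-d[0]])
off=0.; trav=0.
for step in (2,3,5,8,10,10,10,10,10,10,10,6):
    trav+=step/1000; s=get_state(); fl=s["force"][:2]@nrm
    off+=np.clip(.00008*fl,-.0004,.0004); yaw+=np.clip(1.0*s["torque"][2],-.3,.3)
    q=p0+d*trav+nrm*off
    movel([*q,.071],ori(yaw),feed=.05); s=get_state()
    print(round(trav*1000,1),"off",round(off*1000,2),"yaw",round(yaw,2),"along %.1f lat %.1f Fz %.1f Tz %.2f t%.1f"%(s["force"][:2]@d,s["force"][:2]@nrm,s["force"][2],s["torque"][2],s["time_s"]),(s["tcp_pos"]*1000).round(1))
    if s["force"][:2]@d<-8: print("stop"); break
print(off,yaw)
```

```text
t35.67 p [543.  -11.8  71.1] yaw 76.7 F [-1.1 -0.1  4.1] T [-0.088  0.187  0.026] op 9.6
2.0 off -0.08 yaw 76.73 along -0.1 lat -1.2 Fz 4.6 Tz 0.00 t35.9 [543.5  -9.8  71.1]
5.0 off -0.18 yaw 76.73 along 0.6 lat -0.3 Fz 4.6 Tz -0.05 t36.2 [544.2  -6.7  71.1]
10.0 off -0.21 yaw 76.68 along 2.5 lat -0.5 Fz 3.6 Tz -0.05 t36.4 [545.4  -1.4  71.1]
18.0 off -0.25 yaw 76.63 along 2.1 lat -0.0 Fz 4.1 Tz 0.02 t36.7 [547.3   6.3  71. ]
28.0 off -0.25 yaw 76.65 along 2.6 lat -1.0 Fz 6.0 Tz -0.01 t37.1 [549.5  15.8  71.1]
38.0 off -0.33 yaw 76.64 along 2.4 lat -1.2 Fz 5.7 Tz 0.05 t37.4 [551.7  25.4  71.1]
48.0 off -0.42 yaw 76.69 along 2.3 lat -0.7 Fz 4.6 Tz -0.04 t37.8 [554.   35.1  71.1]
58.0 off -0.48 yaw 76.65 along 3.2 lat -1.2 Fz 4.7 Tz -0.02 t38.1 [556.3  44.8  71.1]
68.0 off -0.58 yaw 76.62 along 2.5 lat -1.5 Fz 6.2 Tz 0.01 t38.5 [558.6  54.6  71.1]
78.0 off -0.7 yaw 76.64 along 2.0 lat -0.9 Fz 5.9 Tz 0.02 t38.8 [560.8  64.3  71.1]
88.0 off -0.77 yaw 76.66 along 3.0 lat -1.6 Fz 6.1 Tz -0.02 t39.2 [563.1  74.   71.1]
94.0 off -0.9 yaw 76.64 along 1.5 lat -2.2 Fz 6.4 Tz 0.05 t39.5 [564.4  79.7  71.1]
-0.0009001203190010032 76.63666933737944
```

Run:
```python
from h import *
d=np.array([np.cos(np.radians(76.64)),np.sin(np.radians(76.64))]); nrm=np.array([d[1],-d[0]])
s=get_state(); q=s["tcp_pos"][:2].copy(); q0=q.copy(); T=0
while T<.0125:
    st_=.0008 if T<.005 else .0004
    T+=st_; s=get_state(); q=q+d*st_+nrm*np.clip(.00005*(s["force"][:2]@nrm),-.0001,.0001)
    movel([*q,.071],ori(76.64),feed=.02); s=get_state(); f=s["force"][:2]
    print("%.1f along %.1f lat %.1f t%.1f"%(94+T*1000,f@d,f@nrm,s["time_s"]),(s["tcp_pos"]*1000).round(1))
    if f@d<-7: break
pause(.2); st()
```

```text
94.8 along -0.4 lat -0.4 t39.7 [564.4  79.8  71. ]
95.6 along -2.1 lat -0.9 t40.0 [564.5  80.2  71.1]
96.4 along -1.5 lat -0.9 t40.2 [564.7  80.9  71. ]
97.2 along -0.9 lat -0.8 t40.5 [564.9  81.7  71.1]
98.0 along -1.4 lat 0.3 t40.7 [565.1  82.4  71.1]
98.8 along -1.7 lat -1.2 t41.0 [565.2  83.2  71. ]
99.6 along -1.1 lat -0.5 t41.2 [565.4  84.   71.1]
100.0 along -1.8 lat -0.2 t41.5 [565.5  84.3  71. ]
100.4 along -2.2 lat -0.3 t41.7 [565.6  84.7  71.1]
100.8 along -2.1 lat -0.4 t42.0 [565.7  85.1  71.1]
101.2 along -2.5 lat 0.5 t42.2 [565.8  85.5  71.1]
101.6 along -1.3 lat -0.4 t42.5 [565.9  85.8  71.1]
102.0 along -1.5 lat -0.1 t42.7 [565.9  86.3  71.1]
102.4 along -2.9 lat -0.1 t43.0 [566.   86.7  71.1]
102.8 along -1.9 lat -0.2 t43.2 [566.1  87.   71.1]
103.2 along -1.3 lat -1.2 t43.5 [566.2  87.3  71.1]
103.6 along -2.8 lat -0.2 t43.7 [566.2  87.3  71.1]
104.0 along -3.5 lat 0.0 t44.0 [566.2  87.3  71.1]
104.4 along -5.9 lat -0.3 t44.2 [566.2  87.3  71.1]
104.8 along -6.6 lat -0.1 t44.5 [566.2  87.4  71.1]
105.2 along -8.2 lat 0.4 t44.7 [566.2  87.3  71.1]
 t44.90 p [566.2  87.3  71. ] yaw 76.5 F [-1.3 -7.6 11.8] T [-1.233  0.198  0.14 ] op 9.6
```

Run:
```python
from h import *
d=np.array([np.cos(np.radians(76.64)),np.sin(np.radians(76.64))])
q=np.array([.5662,.0873])+d*.0008
movel([*q,.071],ori(76.64),feed=.02); pause(.1); st()
set_gripper(.034); st("open")
movel([*q,.17],feed=.15); st("up")
move_to([.45,-.35,.3],ori(76.64)); pause(.2); st("away")
for n in ("scene","top"):
    im,dd=capture(n); np.save(f"pics/{n}5_d.npy",dd); cv2.imwrite(f"pics/{n}5.png",cv2.resize(im[150:350,150:390,::-1],(720,600),interpolation=cv2.INTER_CUBIC))
    P=cloud(n,dd)*1000
    h=P[(dd>0)&(P[...,2]>106)&(P[...,2]<122)&(abs(P[...,0]-468)<25)&(abs(P[...,1]-108)<25)]
    print("handle",len(h),cv2.minAreaRect(h[:,:2].astype(np.float32)),np.percentile(h[:,2],[10,50,90]).round(1))
    t=P[(dd>0)&(P[...,2]>72)&(P[...,2]<80)&(abs(P[...,0]-566)<30)&(abs(P[...,1]-87)<25)]
    print("tab",cv2.minAreaRect(t[:,:2].astype(np.float32)),t.mean(0).round(1))
```

```text
t45.28 p [566.1  86.9  71.1] yaw 76.6 F [-2.2 -1.9  9.1] T [-0.199  0.301  0.078] op 9.6
open t45.64 p [566.2  87.8  70.7] yaw 76.6 F [-0.5  0.1 -0.4] T [-0.05  -0.008  0.011] op 33.9
up t46.45 p [566.   87.7 169.4] yaw 76.6 F [ 0.   0.6 -0. ] T [-0.01  -0.031  0.047] op 34.2
away t48.38 p [ 450.6 -349.2  299.9] yaw 76.7 F [ 1.9 -0.2 -0.2] T [ 0.041 -0.022  0.018] op 34.4
handle 74 ((468.88336181640625, 108.51632690429688), (11.747074127197266, 35.19319152832031), 40.06597137451172) [108.5 112.4 114.5]
tab ((566.0494384765625, 86.91822052001953), (11.769750595092773, 27.537750244140625), 74.86707305908203) [565.   88.3  76.5]
handle 106 ((467.9970703125, 107.87229919433594), (13.121540069580078, 35.38801956176758), 40.25194549560547) [108.8 111.8 114. ]
tab ((565.6864624023438, 86.51350402832031), (9.991856575012207, 29.393674850463867), 77.55162048339844) [565.   86.3  75.8]
```

View pics/scene5.png

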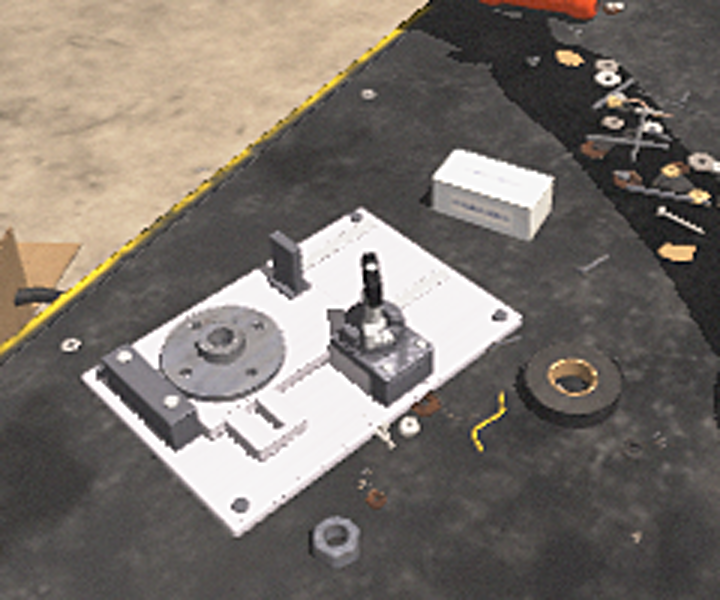

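View pics/top5.png

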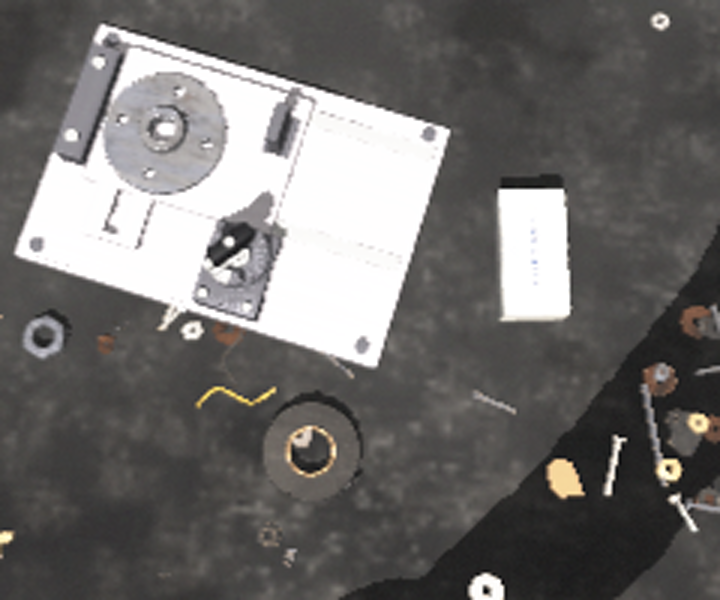

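Handle retained, tab at the end, loose things unmoved. The wrist moved back 0.4 mm just before I opened the jaws. I'll do one light push with the open jaws to make sure the slide is seated.

Run:
```python
from h import *
d=np.array([np.cos(np.radians(76.64)),np.sin(np.radians(76.64))])
c=np.array([.5662,.0873]); o=ori(76.64)
move_to([*c,.15],o); set_gripper(.026); 
movel([*c,.072],feed=.12); st("in")
movel([*(c+d*.006),.072],feed=.03); x=.006
while x<.0125:
    x+=.0005; movel([*(c+d*x),.072],feed=.03); s=get_state(); f=s["force"][:2]@d
    print("%.1f %.1f"%(x*1000,f),(s["tcp_pos"][:2]*1000).round(1),"t%.1f"%s["time_s"])
    if f<-6: break
st()
movel([*c,.072],feed=.05); movel([*c,.16],feed=.2); st("up")
move_to([.45,-.35,.3],o); pause(.1); st("away")
im,dd=capture("top"); cv2.imwrite("pics/top6.png",cv2.resize(im[150:350,150:390,::-1],(720,600),interpolation=cv2.INTER_CUBIC))
```

```text
in t51.27 p [566.4  87.6  72.4] yaw 76.7 F [ 0.2 -0.5 -0.5] T [ 0.022 -0.049  0.058] op 26.0
6.5 -0.5 [567.7  93.5] t51.9
7.0 0.1 [567.8  94.1] t52.1
7.5 0.1 [567.9  94.6] t52.4
8.0 -1.7 [568.   94.8] t52.6
8.5 -2.5 [568.   95.1] t52.9
9.0 -5.2 [568.   95.1] t53.1
9.5 -6.6 [568.1  95.2] t53.4
 t53.37 p [568.1  95.2  71.9] yaw 76.6 F [-0.8 -6.6  3.5] T [-1.285  0.308  0.048] op 26.0
up t54.30 p [566.   87.  159.6] yaw 76.6 F [ 0.  -0.3  0.2] T [0.018 0.041 0.011] op 25.7
away t56.12 p [ 450.7 -348.9  299.8] yaw 76.8 F [ 0.2  1.1 -0.7] T [ 0.021 -0.041  0.058] op 26.0
```

View pics/top6.png

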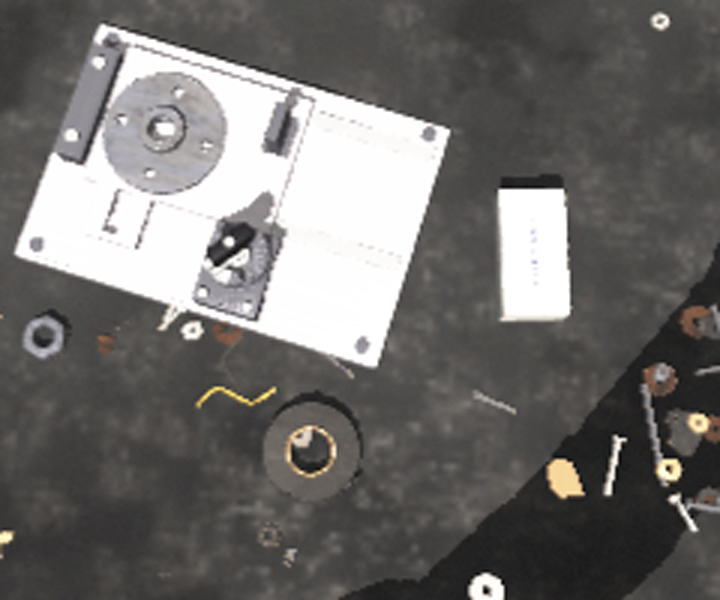

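The slide is firm against the stop: force rose past the 2 N drag while the tab stood still at the same place. The handle is still retracted at (230,243), and nut (43,335), tape (312,450) and box (534,253) have not moved.

```bash
python3 -c "
from cell import *
finish_job(); print(get_state()['time_s'])"
```

```text
the job is handed in; nothing more can be done
the job is handed in; nothing more can be done
```

I did the job in the order asked and handed it in at about 56 s of the 72 s allowed; no verdict was reported.

**Plunger:** I pulled the T-handle up about 14.7 mm with a peak pull of about 13 N. I turned it clockwise until the stop pushed back with about 0.15 Nm, at about 71–72°. I then eased it back to about 69° and lowered it until it sat down. After I let go, depth put the bar's top at about 112 mm, up from about 104 mm. It has turned about 70° and stayed up in every later picture.

**Slide:** I moved it by its tab about 101.8 mm, until it stopped with about 8 N on the end stop. I then pressed it once more with about 6.6 N; it took up about 0.5 mm at most, then stood firm.

**Checks that disagreed:**
- **Tab travel:** the top camera's depth gave about 102.0 mm, the scene camera's about 100.3 mm. I relied on the force contact and the arm's own position.
- **Gripper opening:** it read 14–15 mm on the 12 mm bar at first, and settled at about 13 mm once I gripped harder. The lift later matched the notch depth, so the bar hardly slipped, if at all.

In the last top picture the nut, tape and box are where they were, and the arm is clear of everything.

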